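# Clear the reading station: swing the magnifier aside and stack the read dish

## Task

The reading is finished: first swing the magnifier lens sideways on its arm until it is well clear of the light pad, with the dish still lying on the pad. Then take the blue petri dish from the pad, keep it level, and set it down (do not drop it) squarely on top of the pile of two blue dishes, so that all three form one straight pile. Leave the lens swung aside and the amber dishes, the jar, the dropper bottle and the timer where they are.

Things in the scene. Friction and masses are not known exactly. Their poses are not given: they have to be found in the camera images.
- stand: fixed grey magnifier stand with white arm on the bench: base plate 330 x 160 x 20 mm reaching from 80 mm on the near (-x) side to 250 mm on the far (+x) side of its origin; a steel post (24 mm thick) rises 210 mm to the +x side of the origin. Origin on the bench under the centre of the light pad; x points from the pad to the post
- pad (a point): centre of the top of the square white light pad (120 x 120 mm), 22 mm above the bench
- lens_arm (a joint): hinge of the magnifier arm on top of the post, vertical axis, rad, range -0.4 to 1.5. At 0 the lens is centred over the pad; growing values swing the lens to the -y side of the stand (counter-clockwise seen from above). It stays where it is left; about 1 to 2 N at the knob moves it
- hinge (a point): point on the hinge axis at the height of the lens disc's middle (163 mm above the bench)
- lens (a point): centre of the round magnifier lens (124 mm outer diameter with its frame, 12 mm thick, middle 163 mm above the bench), 210 mm from the hinge axis
- knob (a point): the upright blue knob at the free end of the lens arm, by which it is swung: 18 mm diameter, standing 48 mm tall on the arm (167 to 215 mm above the bench), 286 mm from the hinge axis; this point is on the knob's axis, 195 mm above the bench
- dish: the blue dish to be stacked, lying on the light pad under the lens; 60 mm diameter, 15 mm tall closed flat petri dish; origin at the centre of its underside, z up; weighs about 30 g
- blue_low: lower dish of the blue pile, on the bench; 60 mm diameter, 15 mm tall closed flat petri dish; origin at the centre of its underside, z up
- blue_high: upper dish of the blue pile, on top of blue_low; 60 mm diameter, 15 mm tall closed flat petri dish; origin at the centre of its underside, z up
- amber_low: lower dish of the amber pile (dishes not yet read; leave alone); 60 mm diameter, 15 mm tall closed flat petri dish; origin at the centre of its underside, z up
- amber_high: upper dish of the amber pile (leave alone); 60 mm diameter, 15 mm tall closed flat petri dish; origin at the centre of its underside, z up
- cup: specimen jar with yellow lid, 52 mm diameter, 65 mm tall (leave alone); origin at the centre of its underside
- dropper: amber dropper bottle, 32 mm diameter, 82 mm tall (leave alone); origin at the centre of its underside
- timer: white bench timer, 60 x 75 x 22 mm (leave alone); origin at the centre of its underside
Not all that is in view belongs to the job. Leave any purple or turquoise look-alike of the dish alone. What is shaped like the blue_high but green is not meant.

How it is judged:
By the outcome, as a careful person would: the job done as asked, in the order asked, and still so for the second after the job is handed in, with the robot touching nothing.
It also fails if it takes over 64 s, if anything falls off the work surface, if the arm or the gripper's body presses on something with over 40 N, if the wrist force passes 120 N, or if a joint passes its speed limit or range.

## Robot

A 6-joint arm with a two-finger parallel gripper is mounted at the origin on the work surface. World frame = base frame: x ahead of the robot, y to its left, z up, the work surface at z = 0. Lengths are in mm, angles in rad, forces in N, time in s.
With the tool pointing down it reaches from about 350 to 975 mm from the base axis. Payload 7.1 kg.
Tool frame: the origin (TCP) lies midway between the tips of the shut fingers; the grasp point (between the pads) lies 19 mm behind it; z points along the fingers, y is the line along which they close (so a half turn about z gives the same grasp; the last joint's range is limited). The gripper opens to 88 mm and grips with 3 to 60 N. Pads are 20 mm wide; open, the fingers measure 115 mm over their backs; the gripper's body (75 mm by 178 mm) begins 61 mm behind the grasp point.
Start: joints at [-1.342, 0.423, 1.63, -0, 1.089, -0.019], TCP at [153.314, -605.887, 222.675] pointing down, gripper open.
Joint ranges: [-3, 3], [-0.9, 2.11], [0.09, 2.58], [-1.31, 4.45], [0.11, 2.69], [-2.54, 2.54]. Speed limits (rad/s): [2.39, 2.39, 3.01, 3.14, 3.14, 3.14].

## Interface

Orientations are given as a rotation vector (axis times angle).
In Python, from workcell import ctrl gives the robot as it stands.
- The arm moves only by the shell command python3 -m pendant 'ROWS'. ROWS is a JSON object of lists of equal length, an entry for each row: "grip": the opening, from -1 (shut) to 1 (fully open); "linear": the shift along the tool's x, y, z in mm, a list of three; "angular": the turn, a rotation vector about the tool's x, y, z in rad, a list of three. In form: {"grip": [grip, ...], "linear": [[tx, ty, tz], ...], "angular": [[ax, ay, az], ...]}. A call has 1 to 12 rows; each row shifts and turns the commanded pose from where the row before left it, along the tool's axes as they then stand; what a row does not reach is not made up. A row lasts 1/12 s, in which the tool goes at most 41.7 mm and 7.16 degrees, less where a joint would pass 70% of its speed; a pose out of reach is approached as far as the arm can. A call with a gripper value outside its range is refused whole. The fingers move at their own pace and stop on an object; the grip force is fixed at half the most. Time passes only in rows, so rows that do not move let the fingers close. It gives the time, the measured TCP pose, the force, the opening and the grip force at its end, in the units of the state.
- ctrl.get_obs(): the state, without advancing time (a new reading comes with each control period).
- ctrl.get_image(name): name is "side" or "top"; returns the picture (384x512x3 uint8, red, green, blue); there is no depth.
- ctrl.camera_params(name): a dict with "vfov" (degrees; the focal length in pixels is half the picture's height over the tangent of half this angle, whatever the lens; pixels are square), "cx", "cy" (the principal point, pixels), "R" (3x3) and "t" (3): a world point X has camera coordinates R X + t. Camera axes: x right, y down, z forward; pixel columns grow to the right and rows downward; lengths in mm; the calibration is good to about 2 mm. A picture is of the moment at which its call begins. camera_params takes no time and is no camera call.
- ctrl.close_job(): hands the job in; it is judged then, once.
The state is a dict: "t": time; "qpos": joint angles; "qvel": joint speeds; "joint_torque": joint torques, N m; "ee_pos": TCP position; "orientation": TCP orientation; "ft_force": force on the tool from outside, world axes, zero at the start; "moment": the same for the moment, N m; "width": finger opening in mm; "grasp_force": force on a finger pad.
Only numpy, scipy, OpenCV 4.12 (cv2) and the standard library are available. Lean on these libraries where they do the work, as an engineer would, in place of code of your own. Each camera call takes 0.05 s, during which the arm holds its last target. There are 200 camera calls.

## Working session

There is one attempt and no reset: what is moved stays moved. The work goes in short steps, Python scripts to look and compute and a shell command to move; the robot and the scene stay as the last step left them, time stands still between calls to the robot, and variables do not carry over. Pictures are saved under pics/ and viewed, at most 10 in all, crops included, and the job is handed in when it is done.

```bash
mkdir -p pics; ls; cat > h.py <<'E'
import numpy as np,cv2
from workcell import ctrl
def P(n):
    p=ctrl.camera_params(n);f=192/np.tan(np.radians(p['vfov'])/2)
    return f,p['cx'],p['cy'],np.array(p['R']),np.array(p['t'])
def ray(n,u,v):
    f,cx,cy,R,t=P(n);d=R.T@np.array([(u-cx)/f,(v-cy)/f,1]);return -R.T@t,d
def onz(n,u,v,z):
    c,d=ray(n,u,v);return c+d*(z-c[2])/d[2]
def proj(n,X):
    f,cx,cy,R,t=P(n);c=R@np.array(X,float)+t;return np.array([cx+f*c[0]/c[2],cy+f*c[1]/c[2]])
def tri(a,b):
    (c1,d1),(c2,d2)=ray(*a),ray(*b);A=np.stack([d1,-d2],1);s=np.linalg.lstsq(A,c2-c1,rcond=None)[0]
    p,q=c1+s[0]*d1,c2+s[1]*d2;return (p+q)/2,np.linalg.norm(p-q)
def img(n,save=None):
    im=cv2.cvtColor(np.array(ctrl.get_image(n)),cv2.COLOR_RGB2BGR)
    if save: cv2.imwrite('pics/'+save,im)
    return im
E
python3 - <<'E'
from h import *
for n in('top','side'):
    img(n,n+'0.png');p=ctrl.camera_params(n);print(p, ray(n,256,192))
o=ctrl.get_obs();print(o['ee_pos'],o['orientation'],o['t'],o['width'])
E
```

```text
pics
{'vfov': 55.042507351372656, 'cx': 250.98122289479528, 'cy': 190.68508735466858, 'R': array([[-5.94235115e-04, -9.99668820e-01, -2.57273689e-02],
       [-9.83242425e-01,  5.27423359e-03, -1.82226550e-01],
       [ 1.82301893e-01,  2.51879552e-02, -9.82919929e-01]]), 't': array([ -33.97645739,  581.73611527, 1006.86966357])} (array([ 388.41319364,  -62.39440522, 1094.80589882]), array([ 0.17878526,  0.01159162, -0.98392057]))
{'vfov': 47.55292976339154, 'cx': 260.32099323846313, 'cy': 189.86068537584754, 'R': array([[-0.97990569, -0.19848854,  0.01967569],
       [-0.11566778,  0.48511241, -0.86676808],
       [ 0.16249861, -0.85162682, -0.49832314]]), 't': array([ 530.24428959,  207.97126134, 1290.35306024])} (array([ 333.96439371, 1103.25725067,  812.84272454]), array([ 0.1716465 , -0.84727748, -0.50277307]))
[ 153.18410109 -605.42914312  221.99535794] [-3.11618430e+00 -3.88078961e-01  2.75986847e-04] 0.1 88.16798972956552
```

View pics/top0.png

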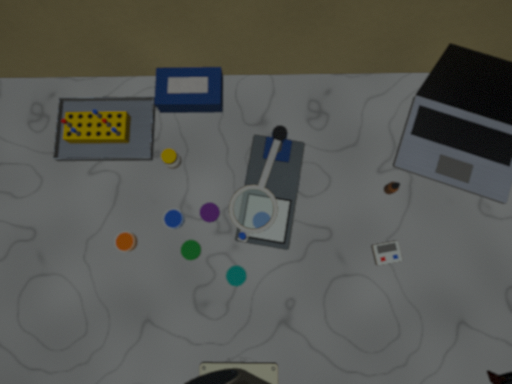

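View pics/side0.png

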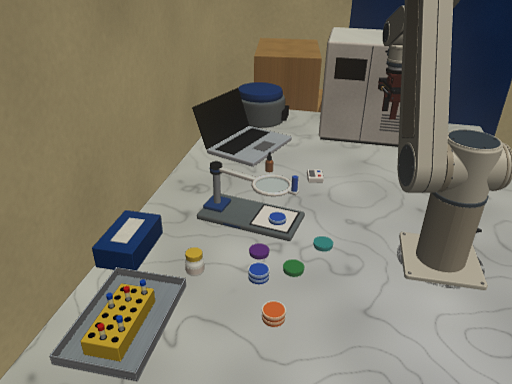

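```bash
python3 - <<'E'
from h import *
T=cv2.imread('pics/top0.png');S=cv2.imread('pics/side0.png')
for n,I,roi in(('top',T,(130,120,180,180)),('side',S,(180,150,170,180))):
    h=cv2.cvtColor(I,cv2.COLOR_BGR2HSV);m=((h[...,0]>100)&(h[...,0]<125)&(h[...,1]>110)).astype('uint8')
    k,l,st,c=cv2.connectedComponentsWithStats(m)
    for i in range(1,k):
        x,y,w,hh,a=st[i]
        if a>15 and roi[0]<x<roi[0]+roi[2] and roi[1]<y<roi[1]+roi[3]: print(n,st[i],c[i].round(1),h[l==i].mean(0).round())
a=cv2.resize(T[120:290,150:310],None,fx=2.4,fy=2.4,interpolation=cv2.INTER_CUBIC)
b=cv2.resize(S[150:290,195:345],None,fx=2.6,fy=2.6,interpolation=cv2.INTER_CUBIC)
H=max(a.shape[0],b.shape[0]);c=np.zeros((H,a.shape[1]+b.shape[1],3),'uint8');c[:a.shape[0],:a.shape[1]]=a;c[:b.shape[0],a.shape[1]:]=b
print(c.shape);cv2.imwrite('pics/crop1.png',c)
E
```

```text
top [263 137  11  22 122] [267.2 146.1] [109. 162.  70.]
top [276 139  16  23 235] [284.3 151.1] [109. 169.  69.]
top [164 210  18  18 241] [172.9 218.3] [109. 189. 108.]
top [238 233   8   6  37] [241.7 235.4] [110. 173. 102.]
side [292 176   6  15  76] [294.2 183. ] [112. 142.  97.]
side [204 196  27  16 210] [217.  203.6] [110. 142.  94.]
side [270 213  16   8 104] [277.1 216.4] [112. 171. 146.]
side [270 222  15   3  16] [276.8 223.2] [111. 164.  87.]
side [249 263  19  12 178] [258.3 268.8] [111. 177. 147.]
side [249 275  19   5  27] [259.  277.8] [111. 145. 100.]
side [249 279  19   5  23] [257.9 281.9] [111. 164.  88.]
(408, 774, 3)
```

View pics/crop1.png

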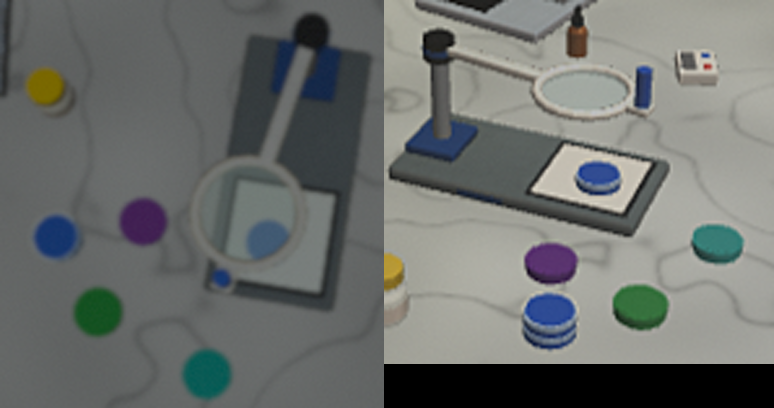

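```bash
python3 - <<'E'
from h import *
t=lambda x,y:('top',150+x/2.4,120+y/2.4); s=lambda x,y:('side',195+(x-384)/2.6,150+y/2.6)
for n,a,b in(('knobtop',t(221,277),s(645,70)),('lens',t(249,213),s(584,91)),('hingetop',t(312,31),s(438,38)),
 ('dishtop',t(267,241),s(599,174)),('piletop',t(56,236),s(550,312)),('padNE',t(341,190),s(556,143)),('padSE',t(323,294),s(652,160)),('green',t(98,311),s(640,301)),('purple',t(143,221),s(551,259))):
    p,g=tri(a,b);print(n,p.round(1),'gap',g.round(1))
for n,a,z in(('knob',t(221,277),215),('lens',t(249,213),169),('dish',t(267,241),37),('dish s',s(599,174),37),('pile',t(56,236),30),('pile s',s(550,312),30),('padNW',t(237,178),22),('padNE',t(341,190),22),('padSE',t(323,294),22),('turq',t(207,373),15),('dropper',('top',391,188),60),('timer',('top',387,253),22)):
    print(n,onz(*a,z).round(1))
E
```

```text
knobtop [444.2 -18.5 213.8] gap 1.1
lens [515.9 -45.4 162.5] gap 2.9
hingetop [ 713.9 -114.5  174.6] gap 3.5
dishtop [497.6 -64.8  36.4] gap 0.1
piletop [506.2 192.4  26.2] gap 1.3
padNE [ 566.3 -156.1   15.7] gap 7.7
padSE [ 437.  -131.4   23.9] gap 4.0
green [416.5 140.3  15.4] gap 2.0
purple [526.   88.   14.1] gap 1.8
knob [443.6 -18.6 215. ]
lens [513.6 -45.7 169. ]
dish [497.5 -64.8  37. ]
dish s [497.6 -63.8  37. ]
pile [505.1 191.4  30. ]
pile s [506.  196.7  30. ]
padNW [577.  -28.3  22. ]
padNE [ 561.4 -155.8   22. ]
padSE [ 435.1 -131.6   22. ]
turq [342.3   7.6  15. ]
dropper [ 585.9 -432.6   60. ]
timer [ 405.  -421.9   22. ]
```

Top view: the dish is at (261,220) under the lens, the blue pile at (173,218), and the knob at (242,236). Look-alikes are purple (210,212), green (191,250) and turquoise (236,276). The crop confirms that the dish on the pad is blue and that the pile is two dishes. Measured heights match the given ones, and the lens arm stands at about -0.15. Next I move above the knob.

```bash
python3 -m pendant '{"grip":[1,1,1,1,1,1,1,1,1,1,1,1],"linear":[[17.75,-20.75,-1.5],[17.75,-20.75,-1.5],[17.75,-20.75,-1.5],[17.75,-20.75,-1.5],[17.75,-20.75,-1.5],[17.75,-20.75,-1.5],[17.75,-20.75,-1.5],[17.75,-20.75,-1.5],[17.75,-20.75,-1.5],[17.75,-20.75,-1.5],[17.75,-20.75,-1.5],[17.75,-20.75,-1.5]],"angular":[[0,0,0],[0,0,0],[0,0,0],[0,0,0],[0,0,0],[0,0,0],[0,0,0],[0,0,0],[0,0,0],[0,0,0],[0,0,0],[0,0,0]]}'
python3 -m pendant '{"grip":[1,1,1,1,1,1,1,1,1,1,1,1],"linear":[[17.75,-20.75,-1.5],[17.75,-20.75,-1.5],[17.75,-20.75,-1.5],[17.75,-20.75,-1.5],[17.75,-20.75,-1.5],[17.75,-20.75,-1.5],[17.75,-20.75,-1.5],[17.75,-20.75,-1.5],[17.75,-20.75,-1.5],[17.75,-20.75,-1.5],[17.75,-20.75,-1.5],[17.75,-20.75,-1.5]],"angular":[[0,0,0],[0,0,0],[0,0,0],[0,0,0],[0,0,0],[0,0,0],[0,0,0],[0,0,0],[0,0,0],[0,0,0],[0,0,0],[0,0,0]]}'
python3 -m pendant '{"grip":[1,1,1,1,1,1,1,1,1,1,1,1],"linear":[[0,0,0],[0,0,0],[0,0,0],[0,0,0],[0,0,0],[0,0,0],[0,0,0],[0,0,0],[0,0,0],[0,0,0],[0,0,0],[0,0,0]],"angular":[[0,0,0.06],[0,0,0.06],[0,0,0.06],[0,0,0.06],[0,0,0.06],[0,0,0.06],[0,0,0.06],[0,0,0.06],[0,0,0.06],[0,0,0.05],[0,0,0],[0,0,0]]}'
cat >> h.py <<'E'
from scipy.spatial.transform import Rotation as Ro
def st():
    o=ctrl.get_obs();R=Ro.from_rotvec(o['orientation']).as_matrix();p=np.array(o['ee_pos'])
    print('t',round(o['t'],2),'p',p.round(1),'yaw',np.arctan2(R[1,0],R[0,0]).round(3),'zax',R[:,2].round(3),'F',np.round(o['ft_force'],1),'w',round(o['width'],1),'g',round(float(np.max(o['grasp_force'])),1),'q',np.round(o['qpos'],2))
    return p,R
E
python3 - <<'E'
from h import *
p,R=st();print('to knob',R.T@(np.array([444,-18.5,185])-p));img('side','side1.png')
E
```

```text
t: 1.1
ee_pos: [298.9, -310.9, 240.6]
orientation: [-3.117, -0.388, 0.0]
ft_force: [1.1, -0.0, 0.5]
width: 87.8
grasp_force: 0.0
t: 2.1
ee_pos: [444.3, -17.2, 258.6]
orientation: [-3.117, -0.389, 0.001]
ft_force: [1.2, -0.2, 0.1]
width: 87.6
grasp_force: 0.0
t: 3.1
ee_pos: [444.0, -18.6, 258.5]
orientation: [3.096, -0.533, -0.001]
ft_force: [0.2, -0.7, -0.3]
width: 88.1
grasp_force: 0.0
t 3.1 p [444.  -18.6 258.5] yaw -0.341 zax [-0.  0. -1.] F [ 0.2 -0.7 -0.3] w 88.1 g 0.0 q [-0.07  0.1   1.98  0.    1.06  1.84]
to knob [ 3.16668677e-02 -1.02467949e-01  7.35041314e+01]
```

```bash
python3 -m pendant '{"grip":[1,1,1,1,1,1,-0.3,-0.3,-0.3,-0.3,-0.3,-0.3],"linear":[[0,0,14],[0,0,15],[0,0,15],[0,0,15],[0,0,14],[0,0,0],[0,0,0],[0,0,0],[0,0,0],[0,0,0],[0,0,0],[0,0,0]],"angular":[[0,0,0],[0,0,0],[0,0,0],[0,0,0],[0,0,0],[0,0,0],[0,0,0],[0,0,0],[0,0,0],[0,0,0],[0,0,0],[0,0,0]]}'
python3 - <<'E'
from h import *
st();img('side','side2.png');I=cv2.imread('pics/side2.png');cv2.imwrite('pics/crop2.png',cv2.resize(I[100:260,200:400],None,fx=3,fy=3))
E
```

```text
t: 4.15
ee_pos: [444.4, -18.6, 186.1]
orientation: [-3.096, 0.535, -0.001]
ft_force: [-0.8, 0.0, 1.2]
width: 51.6
grasp_force: 0.0
t 4.15 p [444.4 -18.6 186.1] yaw -0.342 zax [ 0.001 -0.    -1.   ] F [-0.8  0.   1.2] w 51.6 g 0.0 q [-0.07  0.21  2.05  0.    0.88  1.84]
```

View pics/crop2.png

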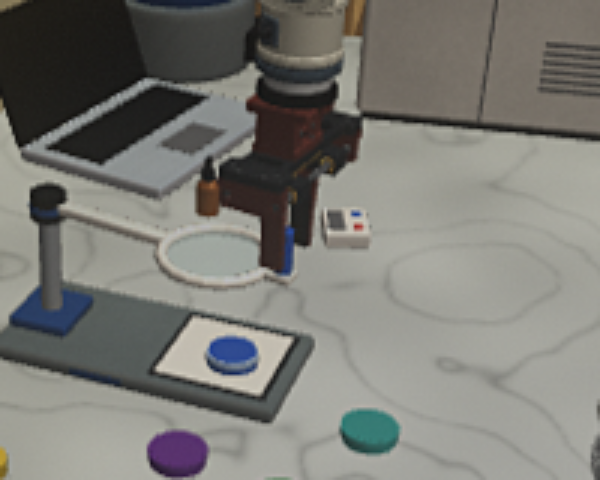

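The knob (about (290,250) in the crop) stands between the fingers, which straddle it. Next I swing along the arc.

```bash
python3 -m pendant '{"grip":[-0.3,-0.3,-0.3,-0.3,-0.3,-0.3,-0.3,-0.3,-0.3,-0.3,-0.3,-0.3],"linear":[[0,0,0],[0,0,0],[0,0,0],[0,0,0],[0.1,5.7,0],[0.2,8.6,0],[0.4,15.7,0],[0.4,15.7,0],[0.4,15.7,0],[0.4,15.7,0],[0.4,15.7,0],[0.4,15.7,0]],"angular":[[0,0,0],[0,0,0],[0,0,0],[0,0,0],[0,0,-0.02],[0,0,-0.03],[0,0,-0.055],[0,0,-0.055],[0,0,-0.055],[0,0,-0.055],[0,0,-0.055],[0,0,-0.055]]}'
python3 - <<'E'
from h import *
p,R=st();d=p-np.array([713.5,-115,0]);print(np.hypot(*d[:2]),np.arctan2(-d[1],-d[0]))
E
python3 -m pendant '{"grip":[-0.3,-0.3,-0.3,-0.3,-0.3,-0.3,-0.3,-0.3,-0.3,-0.3,-0.3,-0.3],"linear":[[0.4,15.7,0],[0.4,15.7,0],[0.4,15.7,0],[0.4,15.7,0],[0.4,15.7,0],[0.4,15.7,0],[0.4,15.7,0],[0.4,15.7,0],[0.4,15.7,0],[0.4,15.7,0],[0.4,15.7,0],[0.4,15.7,0]],"angular":[[0,0,-0.055],[0,0,-0.055],[0,0,-0.055],[0,0,-0.055],[0,0,-0.055],[0,0,-0.055],[0,0,-0.055],[0,0,-0.055],[0,0,-0.055],[0,0,-0.055],[0,0,-0.055],[0,0,-0.055]]}'
python3 -m pendant '{"grip":[-0.3,-0.3,-0.3,-0.3,-0.3,-0.3,-0.3,-0.3],"linear":[[0.4,15.7,0],[0.4,15.7,0],[0.4,15.7,0],[0.2,8.6,0],[0.2,5.7,0],[0,0,0],[0,0,0],[0,0,0]],"angular":[[0,0,-0.055],[0,0,-0.055],[0,0,-0.055],[0,0,-0.03],[0,0,-0.02],[0,0,0],[0,0,0],[0,0,0]]}'
python3 - <<'E'
from h import *
p,R=st();d=p-np.array([713.5,-115,0]);print(np.hypot(*d[:2]),np.arctan2(-d[1],-d[0]));img('top','top3.png');img('side','side3.png')
E
```

```text
t: 5.2
ee_pos: [427.7, -125.8, 185.8]
orientation: [-3.141, -0.063, -0.0]
ft_force: [1.2, 1.7, -0.7]
width: 31.0
grasp_force: 0.8
t 5.2 p [ 427.7 -125.8  185.8] yaw 0.04 zax [ 0.  0. -1.] F [ 1.2  1.7 -0.7] w 31.0 g 0.8 q [-0.31  0.21  2.04  0.    0.88  1.22]
286.04735745620576 0.03773150723285827
t: 6.2
ee_pos: [493.7, -298.5, 185.3]
orientation: [-2.95, -1.077, 0.002]
ft_force: [-0.4, 1.1, 1.2]
width: 30.7
grasp_force: 0.8
t: 6.87
ee_pos: [537.8, -340.1, 185.5]
orientation: [-2.82, -1.383, 0.0]
ft_force: [0.5, -0.1, 0.0]
width: 30.6
grasp_force: 0.0
t 6.87 p [ 537.8 -340.1  185.5] yaw 0.912 zax [-0.  0. -1.] F [ 0.5 -0.1  0. ] w 30.6 g 0.0 q [-0.58  0.48  1.63  0.    1.03  0.08]
285.5252174556453 0.9079284697265266
```

View pics/side3.png

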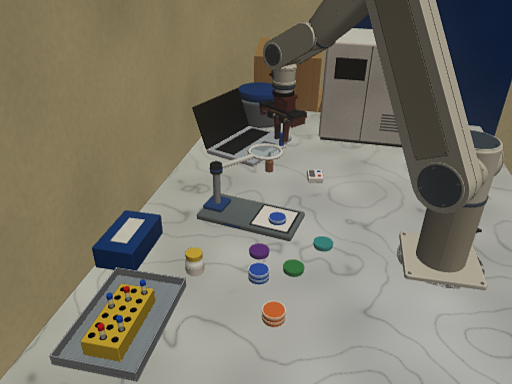

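```bash
python3 -m pendant '{"grip":[0.1,0.1,0.1,0.1,0.1,0.1,0.1,1,1,1],"linear":[[0,0,0],[0,0,0],[0,0,-10],[0,0,-18],[0,0,-18],[0,0,-18],[0,0,-16],[0,0,0],[0,0,0],[0,0,0]],"angular":[[0,0,0],[0,0,0],[0,0,0],[0,0,0],[0,0,0],[0,0,0],[0,0,0],[0,0,0],[0,0,0],[0,0,0]]}'
python3 - <<'E'
from h import *
p,R=st();T=img('top','top4.png');S=img('side','side4.png')
def blobs(I,x0,y0,x1,y1,n):
    h=cv2.cvtColor(I,cv2.COLOR_BGR2HSV);m=((h[...,0]>100)&(h[...,0]<125)&(h[...,1]>110)).astype('uint8')
    k,l,s,c=cv2.connectedComponentsWithStats(m[y0:y1,x0:x1])
    for i in range(1,k):
        if s[i][4]>12: print(n,s[i]+[x0,y0,0,0,0],(c[i]+[x0,y0]).round(1))
blobs(T,235,195,295,245,'topdish');blobs(T,155,200,190,235,'toppile');blobs(S,262,205,292,230,'sidedish');blobs(S,240,255,275,290,'sidepile')
a=cv2.resize(T[130:300,150:380],None,fx=1.7,fy=1.7,interpolation=cv2.INTER_CUBIC)
b=cv2.resize(T[195:240,150:285],None,fx=5,fy=5,interpolation=cv2.INTER_CUBIC)[:,:]
c=np.zeros((290+225,675,3),'uint8');c[:289,:391]=a;c[290:,:]=b;cv2.imwrite('pics/crop4.png',c)
E
```

```text
t: 7.8
ee_pos: [537.8, -340.2, 265.1]
orientation: [-2.819, -1.384, 0.001]
ft_force: [-0.3, 1.0, 0.0]
width: 64.8
grasp_force: 0.0
t 7.8 p [ 537.8 -340.2  265.1] yaw 0.913 zax [-0.001  0.    -1.   ] F [-0.3  1.   0. ] w 64.8 g 0.0 q [-0.58  0.4   1.57  0.    1.18  0.08]
topdish [253 212  18  18 249] [261.4 220.6]
toppile [164 210  18  18 241] [172.9 218.3]
sidedish [270 213  16   8 103] [277.2 216.3]
sidedish [270 222  15   3  17] [277.  223.2]
sidepile [249 263  19  12 179] [258.2 268.8]
sidepile [250 276  18   4  27] [259.4 277.9]
sidepile [249 279  19   5  22] [257.8 281.9]
```

View pics/crop4.png

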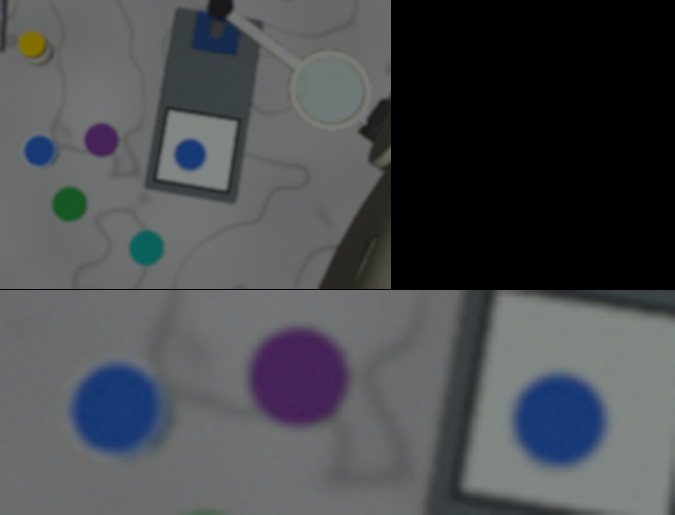

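```bash
python3 - <<'E'
from h import *
p,R=st();d=onz('top',261.4,220.6,37);q=onz('top',172.9,218.3,30)
print(d,q,'to dish',R.T@(d-p),'dish->pile',R.T@(q-d))
print(tri(('top',261.4,220.6),('side',277.7,216.7)),tri(('top',172.9,218.3),('side',258.6,269.4)))
E
python3 -m pendant '{"grip":[1,1,1,1,1,1,1,1,1,1,1],"linear":[[15,-16,0],[20,-20,5],[21,-22,10],[23,-24,15],[23,-24,15],[23,-24,15],[22,-23,15],[20,-20,15],[15,-16,15],[11,-11.5,10],[0,0,0]],"angular":[[0,0,0],[0,0,0],[0,0,0],[0,0,0],[0,0,0],[0,0,0],[0,0,0],[0,0,0],[0,0,0],[0,0,0],[0,0,0]]}'
python3 - <<'E'
from h import *
p,R=st();d=onz('top',261.4,220.6,37);print(R.T@(d-p))
E
```

```text
t 7.9 p [ 537.6 -340.1  264.4] yaw 0.913 zax [-0.002  0.001 -1.   ] F [-1.2  0.6  0.5] w 72.7 g 0.0 q [-0.58  0.4   1.57 -0.    1.18  0.08]
[496.96960764 -65.20026546  37.        ] [505.24118755 192.65998059  30.        ] to dish [ 192.70236497 -199.73312843  227.78895175] dish->pile [ 209.08365172 -151.13007097    7.28380132]
(array([497.36187379, -65.1728016 ,  36.95567692]), np.float64(0.7733684923456066)) (array([506.3875632 , 193.05761103,  28.80149645]), np.float64(2.0242886070609214))
t: 8.82
ee_pos: [494.7, -62.5, 147.9]
orientation: [-2.815, -1.386, 0.008]
ft_force: [-0.2, 0.7, -0.1]
width: 87.5
grasp_force: 0.0
t 8.82 p [494.7 -62.5 147.9] yaw 0.915 zax [-0.006  0.001 -1.   ] F [-0.2  0.7 -0.1] w 87.5 g 0.0 q [-0.15  0.35  1.96  0.    0.84  0.51]
[ -0.44614217   4.1010944  110.86927362]
```

```bash
python3 -m pendant '{"grip":[1,1,1,1,1,1,1,1,1,1,1,1],"linear":[[0,0,10],[0,0,16],[0,0,18],[0,0,18],[0,0,18],[0,0,12],[0,0,8],[0,0,4],[0,0,0],[0,0,0],[0,0,0],[0,0,0]],"angular":[[0,0,0],[0,0,0],[0,0,0],[0,0,0],[0,0,0],[0,0,0],[0,0,0],[0,0,0],[0,0,0],[0,0,0],[0,0,0],[0,0,0]]}'
python3 - <<'E'
from h import *
p,R=st();d=onz('top',261.4,220.6,37);print(R.T@(d-p))
E
```

```text
t: 9.82
ee_pos: [498.2, -65.3, 47.4]
orientation: [2.819, 1.384, 0.002]
ft_force: [-1.4, -0.1, -0.5]
width: 87.5
grasp_force: 0.0
t 9.82 p [498.2 -65.3  47.4] yaw 0.913 zax [ 0.002 -0.    -1.   ] F [-1.4 -0.1 -0.5] w 87.5 g 0.0 q [-0.15  0.53  2.    0.    0.61  0.5 ]
[-0.66513394 -1.0556641  10.41400467]
```

```bash
python3 -m pendant '{"grip":[1,1,1,1,1,-0.2,-0.2,-0.2,-0.2,-0.2,-0.2,-0.2],"linear":[[-0.6,-1,7],[0,0,7],[0,0,5],[0,0,2.4],[0,0,0],[0,0,0],[0,0,0],[0,0,0],[0,0,0],[0,0,0],[0,0,0],[0,0,0]],"angular":[[0,0,0],[0,0,0],[0,0,0],[0,0,0],[0,0,0],[0,0,0],[0,0,0],[0,0,0],[0,0,0],[0,0,0],[0,0,0],[0,0,0]]}'
python3 - <<'E'
from h import *
p,R=st();d=onz('top',261.4,220.6,37);print(R.T@(d-p))
E
```

```text
t: 10.82
ee_pos: [496.6, -65.1, 25.5]
orientation: [2.82, 1.385, 0.001]
ft_force: [0.3, 0.2, 2.0]
width: 59.1
grasp_force: 30.0
t 10.82 p [496.6 -65.1  25.5] yaw 0.913 zax [ 0. -0. -1.] F [0.3 0.2 2. ] w 59.1 g 30.0 q [-0.15  0.57  2.   -0.    0.57  0.5 ]
[  0.10976842   0.36196811 -11.53253487]
```

```bash
python3 -m pendant '{"grip":[-0.2,-0.2,-0.2,-0.2,-0.2,-0.2,-0.2,-0.2,-0.2],"linear":[[0,0,-4],[0,0,-10],[0,0,-14],[0,0,-16],[0,0,-16],[4,-3,0],[9,-7,0],[14,-10,0],[18,-13,0]],"angular":[[0,0,0],[0,0,0],[0,0,0],[0,0,0],[0,0,0],[0,0,0],[0,0,0],[0,0,0],[0,0,0]]}'
python3 -m pendant '{"grip":[-0.2,-0.2,-0.2,-0.2,-0.2,-0.2,-0.2,-0.2,-0.2,-0.2,-0.2,-0.2],"linear":[[20,-14,0],[20,-14,0],[20,-14,0],[20,-14,0],[20,-14,0],[20,-14,0],[18,-14,0],[14,-10,0],[8,-7,0],[4.1,-3.1,0],[0,0,0],[0,0,0]],"angular":[[0,0,0],[0,0,0],[0,0,0],[0,0,0],[0,0,0],[0,0,0],[0,0,0],[0,0,0],[0,0,0],[0,0,0],[0,0,0],[0,0,0]]}'
python3 -m pendant '{"grip":[-0.2,-0.2,-0.2,-0.2],"linear":[[0,0,6],[0,0,6],[0,0,3],[0,0,0]],"angular":[[0,0,0],[0,0,0],[0,0,0],[0,0,0]]}'
python3 - <<'E'
from h import *
p,R=st();q=onz('top',172.9,218.3,30);print(R.T@(q-p));S=img('side');T=img('top')
a=cv2.resize(S[200:300,210:310],None,fx=4,fy=4,interpolation=cv2.INTER_CUBIC);b=cv2.resize(T[170:270,120:220],None,fx=4,fy=4,interpolation=cv2.INTER_CUBIC)
cv2.imwrite('pics/crop5.png',np.hstack([a,b]))
E
```

```text
t: 11.57
ee_pos: [497.2, -8.6, 84.7]
orientation: [-2.821, -1.382, 0.001]
ft_force: [1.0, -0.9, -1.0]
width: 59.5
grasp_force: 30.0
t: 12.57
ee_pos: [504.2, 192.5, 84.9]
orientation: [2.82, 1.385, -0.002]
ft_force: [0.9, 0.1, 0.1]
width: 59.1
grasp_force: 30.0
t: 12.9
ee_pos: [504.1, 192.0, 69.2]
orientation: [-2.821, -1.383, 0.003]
ft_force: [0.8, -0.3, -0.7]
width: 59.4
grasp_force: 30.0
t 12.9 p [504.1 192.   69.2] yaw 0.912 zax [-0.002 -0.001 -1.   ] F [ 0.8 -0.3 -0.7] w 59.4 g 30.0 q [ 0.34  0.53  1.91 -0.    0.71  1.  ]
[ 1.30267411  0.50115935 39.21010254]
```

View pics/crop5.png

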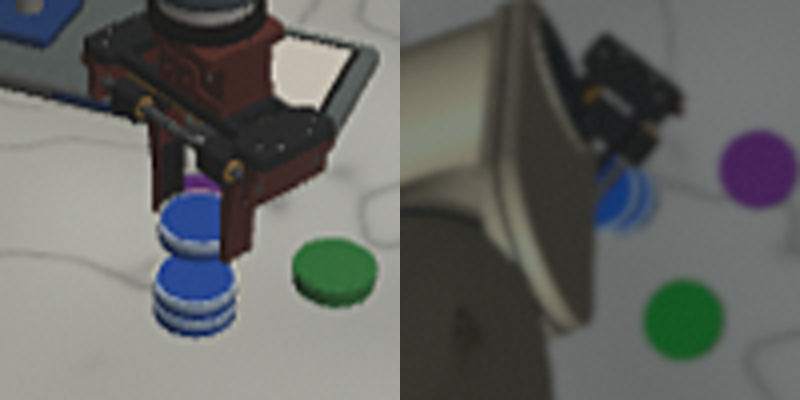

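The dish is held level about 35 mm above the pile. In the side crop its left edge is at 160 and the pile's is at 155. I check this lateral offset against the projection before lowering.

```bash
python3 - <<'E'
from h import *
p,R=st()
S=img('side');h=cv2.cvtColor(S,cv2.COLOR_BGR2HSV);m=((h[...,0]>100)&(h[...,0]<125)&(h[...,1]>110))
for v in range(248,285): 
    u=np.where(m[v,240:280])[0]+240
    if len(u): print(v,u.min(),u.max(),end=' | ')
f,cx,cy,Rc,t=P('side')
for n,X in(('pile',[505.0,192.5,30]),('dish',[p[0],p[1],80])):
    z=(Rc@np.array(X)+t)[2];print(n,proj('side',X),'r',30*f/z)
E
```

```text
t 13.0 p [504.6 192.4  69.9] yaw 0.912 zax [-0.001 -0.    -1.   ] F [0.2 0.5 0.1] w 59.0 g 30.0 q [0.34 0.53 1.91 0.   0.71 1.  ]
248 258 260 | 249 255 264 | 250 253 264 | 251 251 264 | 252 251 264 | 253 250 264 | 254 250 264 | 255 250 264 | 256 251 264 | 257 252 264 | 258 253 264 | 259 256 264 | 260 250 250 | 261 251 251 | 262 252 253 | 263 253 263 | 264 253 264 | 265 251 265 | 266 250 266 | 267 250 267 | 268 249 267 | 269 249 267 | 270 249 267 | 271 250 267 | 272 251 266 | 273 252 265 | 274 255 263 | 275 249 249 | 276 250 267 | 277 251 266 | 278 253 265 | 279 249 263 | 280 250 267 | 281 251 266 | 282 252 264 | 283 255 262 | pile [259.50787334 269.07467223] r 10.95426465994953
dish [260.01988583 254.59629434] r 11.187505880270713
```

```bash
python3 -m pendant '{"grip":[-0.2,-0.2,-0.2,-0.2,-0.2,-0.2,-0.2,-0.2,-0.2,-0.2],"linear":[[0.9,0.6,4],[0,0,7],[0,0,7],[0,0,6],[0,0,4],[0,0,3],[0,0,1.5],[0,0,0],[0,0,0],[0,0,0]],"angular":[[0,0,0],[0,0,0],[0,0,0],[0,0,0],[0,0,0],[0,0,0],[0,0,0],[0,0,0],[0,0,0],[0,0,0]]}'
python3 -m pendant '{"grip":[-0.2,-0.2,-0.2,-0.2],"linear":[[0,0,0.7],[0,0,0.7],[0,0,0],[0,0,0]],"angular":[[0,0,0],[0,0,0],[0,0,0],[0,0,0]]}'
python3 -m pendant '{"grip":[-0.2,-0.2,-0.2,-0.2],"linear":[[0,0,0.7],[0,0,0.3],[0,0,0],[0,0,0]],"angular":[[0,0,0],[0,0,0],[0,0,0],[0,0,0]]}'
```

```text
t: 13.88
ee_pos: [505.9, 193.2, 38.0]
orientation: [2.82, 1.385, 0.001]
ft_force: [-0.8, 0.1, -0.2]
width: 59.3
grasp_force: 30.0
t: 14.22
ee_pos: [505.8, 193.2, 36.4]
orientation: [2.82, 1.385, 0.0]
ft_force: [0.7, -0.8, -1.0]
width: 59.4
grasp_force: 30.0
t: 14.55
ee_pos: [505.8, 193.2, 35.4]
orientation: [-2.82, -1.385, -0.0]
ft_force: [0.1, 0.1, -0.1]
width: 59.2
grasp_force: 30.0
```

```bash
python3 -m pendant '{"grip":[-0.2,-0.2,-0.2,-0.2],"linear":[[0,0,0.5],[0,0,0.5],[0,0,0],[0,0,0]],"angular":[[0,0,0],[0,0,0],[0,0,0],[0,0,0]]}'
python3 -m pendant '{"grip":[-0.2,-0.2,-0.2],"linear":[[0,0,0.5],[0,0,0],[0,0,0]],"angular":[[0,0,0],[0,0,0],[0,0,0]]}'
python3 - <<'E'
from h import *
p,R=st()
S=img('side');cv2.imwrite('pics/crop6.png',cv2.resize(S[225:295,225:305],None,fx=7,fy=7,interpolation=cv2.INTER_CUBIC))
E
```

```text
t: 14.88
ee_pos: [505.7, 193.1, 34.3]
orientation: [-2.82, -1.385, 0.0]
ft_force: [-0.4, 0.4, -0.4]
width: 59.3
grasp_force: 30.0
t: 15.13
ee_pos: [505.7, 193.2, 33.8]
orientation: [-2.82, -1.384, 0.0]
ft_force: [0.1, 0.0, -0.4]
width: 59.3
grasp_force: 30.0
t 15.13 p [505.7 193.2  33.8] yaw 0.913 zax [-0.  0. -1.] F [ 0.1  0.  -0.4] w 59.3 g 30.0 q [0.34 0.59 1.91 0.   0.64 1.  ]
```

View pics/crop6.png

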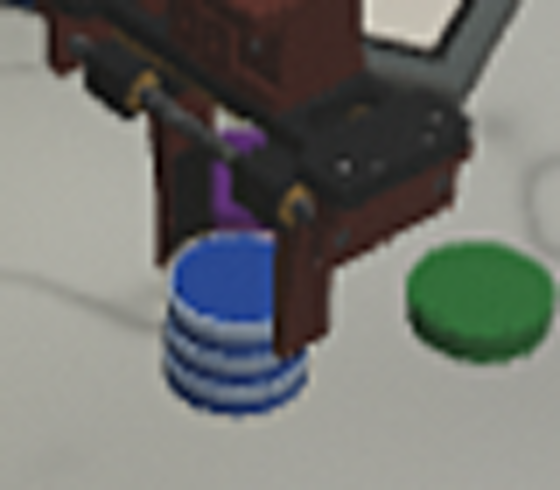

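The held dish's left edge is at 170 in the crop and the lower ones' are at 163, so it sits about 2 mm to the -x side. I measure this more finely.

```bash
python3 - <<'E'
from h import *
I=sum(img('side').astype(float) for _ in range(4))/4
h=cv2.cvtColor(I.astype('uint8'),cv2.COLOR_BGR2HSV)[...,1]
for v in range(258,286):
    r=I[v,240:262]; bg=r[:4].mean(0); d=np.linalg.norm(r-bg,axis=1)
    i=np.argmax(d>40); s=240+i-1+(40-d[i-1])/(d[i]-d[i-1]); 
    r2=I[v,255:280][::-1]; b2=r2[:4].mean(0);d2=np.linalg.norm(r2-b2,axis=1);j=np.argmax(d2>40);e=279-(j-1+(40-d2[j-1])/(d2[j]-d2[j-1]))
    print(v,round(s,2),round(e,2),end=' | ')
for z in(0,7.5,15,22.5,30,37.5,45): print(z,proj('side',[505.7,193.2,z]).round(2))
E
```

```text
258 246.24 263.85 | 259 246.24 278.76 | 260 246.24 281.37 | 261 246.25 278.82 | 262 246.21 274.94 | 263 246.9 272.89 | 264 248.56 272.87 | 265 248.32 272.7 | 266 248.96 272.42 | 267 248.59 271.98 | 268 248.27 271.97 | 269 248.08 271.97 | 270 248.27 271.95 | 271 247.3 271.91 | 272 247.19 271.81 | 273 247.26 270.87 | 274 247.46 268.78 | 275 247.6 268.81 | 276 247.44 268.36 | 277 247.34 268.36 | 278 247.42 268.73 | 279 248.07 268.81 | 280 248.33 267.85 | 281 249.21 267.49 | 282 250.65 265.81 | 283 251.89 263.84 | 284 256.87 259.75 | 285 236.58 282.62 | 0 [259.01 277.6 ]
7.5 [259.06 275.52]
15 [259.11 273.43]
22.5 [259.16 271.32]
30 [259.21 269.2 ]
37.5 [259.26 267.07]
45 [259.31 264.92]
```

```bash
python3 -m pendant '{"grip":[-0.2,-0.2,-0.2,-0.2,-0.2],"linear":[[0,0,-1],[1.2,1.6,0],[0,0,0.5],[0,0,0.5],[0,0,0]],"angular":[[0,0,0],[0,0,0],[0,0,0],[0,0,0],[0,0,0]]}'
python3 -m pendant '{"grip":[-0.2,-0.2,-0.2],"linear":[[0,0,0.3],[0,0,0],[0,0,0]],"angular":[[0,0,0],[0,0,0],[0,0,0]]}'
python3 -m pendant '{"grip":[-0.2,-0.2,-0.2],"linear":[[0,0,0.3],[0,0,0],[0,0,0]],"angular":[[0,0,0],[0,0,0],[0,0,0]]}'
python3 - <<'E'
from h import *
import time
I=sum(img('side').astype(float) for _ in range(4))/4
for v in range(263,282):
    r=I[v,240:262]; bg=r[:4].mean(0); d=np.linalg.norm(r-bg,axis=1)
    i=np.argmax(d>40); print(v,round(240+i-1+(40-d[i-1])/(d[i]-d[i-1]),2),end=' | ')
st()
E
```

```text
t: 15.8
ee_pos: [507.8, 193.1, 33.8]
orientation: [2.82, 1.384, -0.0]
ft_force: [0.2, -0.4, -0.5]
width: 59.3
grasp_force: 30.0
t: 16.05
ee_pos: [507.7, 193.1, 33.5]
orientation: [-2.82, -1.385, 0.0]
ft_force: [0.7, 0.2, -1.3]
width: 59.4
grasp_force: 30.0
t: 16.3
ee_pos: [507.7, 193.1, 33.5]
orientation: [2.82, 1.385, 0.0]
ft_force: [-0.3, -0.2, 4.1]
width: 59.3
grasp_force: 30.0
263 246.38 | 264 248.08 | 265 248.15 | 266 248.17 | 267 246.9 | 268 247.4 | 269 247.14 | 270 247.17 | 271 247.17 | 272 247.25 | 273 247.29 | 274 247.48 | 275 247.61 | 276 247.44 | 277 247.34 | 278 247.42 | 279 248.07 | 280 248.33 | 281 249.22 | t 16.5 p [507.7 193.1  33.4] yaw 0.913 zax [-0. -0. -1.] F [-1.9 -1.   4.7] w 59.5 g 30.0 q [0.34 0.6  1.91 0.   0.64 1.  ]
```

Contact is at about 4 N and the edges are now aligned at 247.2 px. I release and retreat straight up.

```bash
python3 -m pendant '{"grip":[0.6,1,1,1,1,1,1,1,1,1,1,1],"linear":[[0,0,0],[0,0,0],[0,0,0],[0,0,0],[0,0,0],[0,0,-5],[0,0,-12],[0,0,-20],[0,0,-25],[0,0,-30],[0,0,-30],[0,0,-30]],"angular":[[0,0,0],[0,0,0],[0,0,0],[0,0,0],[0,0,0],[0,0,0],[0,0,0],[0,0,0],[0,0,0],[0,0,0],[0,0,0],[0,0,0]]}'
python3 -m pendant '{"grip":[1,1,1,1,1,1,1,1,1,1],"linear":[[0,15,0],[0,25,0],[0,30,0],[0,30,0],[0,30,0],[0,30,0],[0,30,0],[0,10,0],[0,0,0],[0,0,0]],"angular":[[0,0,0],[0,0,0],[0,0,0],[0,0,0],[0,0,0],[0,0,0],[0,0,0],[0,0,0],[0,0,0],[0,0,0]]}'
python3 - <<'E'
from h import *
st();S=img('side');T=img('top')
a=cv2.resize(S[150:300,180:330],None,fx=2.66,fy=2.66,interpolation=cv2.INTER_CUBIC);b=cv2.resize(T[120:280,120:280],(a.shape[1],a.shape[0]),interpolation=cv2.INTER_CUBIC)
cv2.imwrite('pics/crop7.png',np.hstack([a,b]))
h=cv2.cvtColor(T,cv2.COLOR_BGR2HSV);m=((h[...,0]>100)&(h[...,0]<125)&(h[...,1]>110)).astype('uint8')
k,l,s,c=cv2.connectedComponentsWithStats(m[200:235,155:190]);i=1+s[1:,4].argmax();c=c[i]+[155,200];print(s[i],c,onz('top',*c,45),'was pile',onz('top',172.9,218.3,30))
I=S.astype(float)
for v in range(256,284):
    r=I[v,240:262]; bg=r[:4].mean(0); d=np.linalg.norm(r-bg,axis=1);i=np.argmax(d>40)
    r2=I[v,255:280][::-1]; b2=r2[:4].mean(0);d2=np.linalg.norm(r2-b2,axis=1);j=np.argmax(d2>40)
    print(v,round(240+i-1+(40-d[i-1])/(d[i]-d[i-1]),1),round(279-(j-1+(40-d2[j-1])/(d2[j]-d2[j-1])),1),end=' | ')
E
```

```text
t: 17.5
ee_pos: [507.5, 193.1, 187.7]
orientation: [2.82, 1.385, 0.001]
ft_force: [0.4, -0.8, 0.3]
width: 87.7
grasp_force: 0.0
t: 18.33
ee_pos: [665.3, 70.7, 185.0]
orientation: [-2.82, -1.383, 0.002]
ft_force: [-1.3, 0.1, 0.3]
width: 87.7
grasp_force: 0.0
t 18.33 p [665.3  70.7 185. ] yaw 0.912 zax [-0.001  0.    -1.   ] F [-1.3  0.1  0.3] w 87.7 g 0.0 q [0.09 0.53 1.55 0.   1.06 0.75]Traceback (most recent call last):
  File "<stdin>", line 6, in <module>
ValueError: attempt to get argmax of an empty sequence
```

View pics/crop7.png

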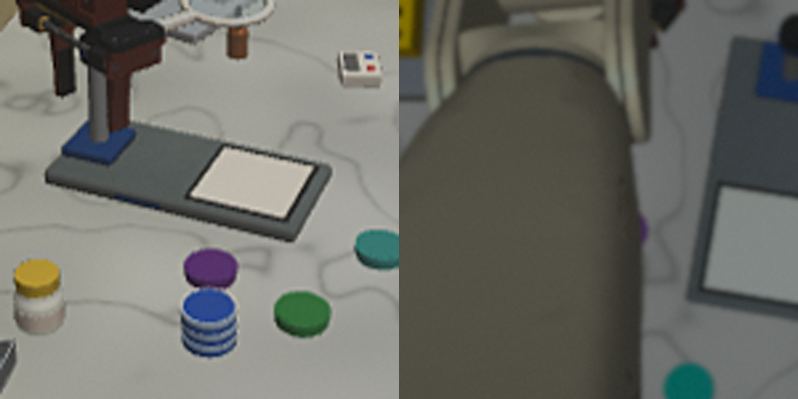

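The side view shows a straight three-dish pile at (209,322) and an empty pad. The arm hides the top view of the pile, so I move it away.

```bash
python3 -m pendant '{"grip":[1,1,1,1,1,1,1,1,1,1,1,1],"linear":[[0,0,-20],[0,0,-25],[-15,-4,-25],[-30,-6,0],[-34,-7,0],[-34,-7,0],[-34,-7,0],[-34,-7,0],[-34,-7,0],[-34,-7,0],[-34,-7,0],[-10,-2,0]],"angular":[[0,0,0],[0,0,0],[0,0,0],[0,0,0],[0,0,0],[0,0,0],[0,0,0],[0,0,0],[0,0,0],[0,0,0],[0,0,0],[0,0,0]]}'
python3 - <<'E'
from h import *
S=img('side');T=img('top','top8.png');st()
h=cv2.cvtColor(T,cv2.COLOR_BGR2HSV);m=((h[...,0]>100)&(h[...,0]<125)&(h[...,1]>110)).astype('uint8')
k,l,s,c=cv2.connectedComponentsWithStats(m[200:235,155:190])
if k>1: i=1+s[1:,4].argmax();c=c[i]+[155,200];print(s[i],c,onz('top',*c,45),'was pile',onz('top',172.9,218.3,30))
I=S.astype(float)
for v in range(258,284):
    r=I[v,240:262]; bg=r[:4].mean(0); d=np.linalg.norm(r-bg,axis=1);i=np.argmax(d>40)
    r2=I[v,255:280][::-1]; b2=r2[:4].mean(0);d2=np.linalg.norm(r2-b2,axis=1);j=np.argmax(d2>40)
    print(v,round(240+i-1+(40-d[i-1])/(d[i]-d[i-1]),1),round(279-(j-1+(40-d2[j-1])/(d2[j]-d2[j-1])),1),end=' | ')
cv2.imwrite('pics/crop8.png',cv2.resize(T[100:300,130:430],None,fx=2.6,fy=2.6,interpolation=cv2.INTER_CUBIC))
E
```

```text
t: 19.43
ee_pos: [434.4, -124.0, 255.1]
orientation: [-2.819, -1.384, 0.003]
ft_force: [0.9, 0.6, -0.1]
width: 87.5
grasp_force: 0.0
t 19.53 p [ 437.  -123.6  255.6] yaw 0.911 zax [ 0.  0. -1.] F [-0.1  0.3  0.8] w 87.6 g 0.0 q [-0.3   0.12  1.96  0.    1.06  0.36]
[  8   9  18  18 250] [171.452 217.364] [506.31034818 193.35912194  45.        ] was pile [505.24118755 192.65998059  30.        ]
258 254.1 265.1 | 259 253.3 263.6 | 260 250.7 264.9 | 261 249.3 267.0 | 262 248.9 266.8 | 263 248.2 267.7 | 264 248.2 268.0 | 265 248.2 268.4 | 266 248.2 267.8 | 267 247.0 267.7 | 268 247.4 268.3 | 269 247.1 268.9 | 270 247.2 268.9 | 271 247.2 268.5 | 272 247.3 268.3 | 273 247.3 268.5 | 274 247.5 268.9 | 275 247.6 268.7 | 276 247.5 268.4 | 277 247.3 268.4 | 278 247.4 268.7 | 279 248.1 268.8 | 280 248.3 267.8 | 281 249.2 267.5 | 282 250.6 265.8 | 283 252.0 263.8 |
```

View pics/crop8.png

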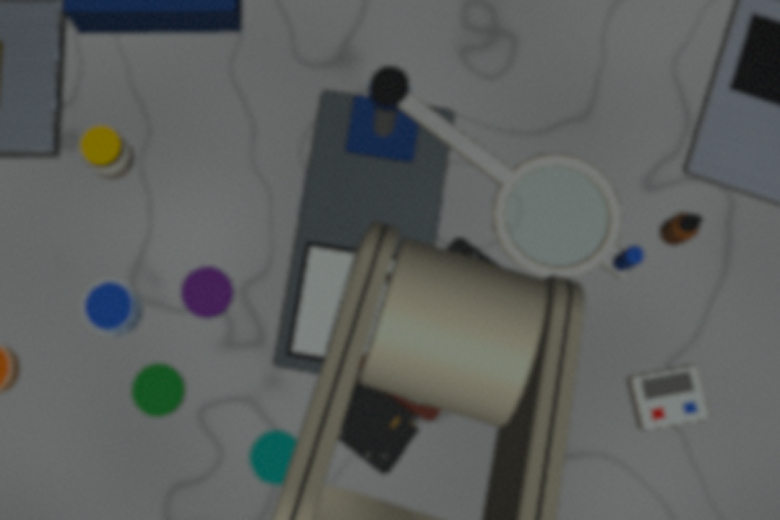

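The top dish is within about 1.3 mm of the pile axis in both views. The lens is well aside at (557,215) in the crop, and the other things are undisturbed. I hand the job in.

```bash
python3 -c "
from workcell import ctrl
print(ctrl.close_job())"
```

```text
the job is handed in; nothing more can be done
None
```

The lens is swung aside (about 1.1 rad), the blue dish sits on top of the blue pile within about 1.3 mm of its axis, nothing else appeared disturbed, and the job was handed in at about 19.5 s of the 64 s allowed.

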